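# Gauge the spindle thread

### The arm

A 7-joint arm with a two-finger parallel gripper is mounted at the origin on the work surface. World frame = base frame: x ahead of the robot, y to its left, z up, the work surface at z = 0. Lengths are in m, angles in rad, forces in N, time in s.
With the tool pointing down it reaches from about 0.425 to 0.95 m from the base axis. Payload 4.7 kg.
Tool frame: the origin (TCP) lies at the very end of the fingers, on their centre line; the grasp point (between the pads) lies 19 mm behind it; z points along the fingers, x is the direction in which the jaws open and shut, and the axes are right-handed (so a half turn about z gives the same grasp; the last joint's range is limited). The gripper opens to 87 mm and grips with 3 to 60 N. Pads are 19 mm wide; open, the fingers measure 117 mm over their backs; the gripper's body (75 mm by 190 mm) begins 51 mm behind the grasp point.
Start: joints at [-1.304, 0.469, -0.049, 1.532, 0.024, 1.141, -0.082], TCP at [0.197, 0.646, 0.223] pointing down, gripper open.
Joint ranges: [-2.59, 2.59], [-0.33, 1.99], [-1.39, 1.29], [0.1, 2.45], [-1.04, 4.18], [0.21, 1.99], [-2.66, 2.66]. Speed limits (rad/s): [2.57, 2.57, 3.14, 3.14, 3.14, 3.14, 3.14].

### API

Orientations are given as a unit quaternion [x, y, z, w].
In Python, from plant import manip, vision, hand_in gives the robot as it stands.
- The arm moves only by the shell command python3 -m inch 'ROWS' [OPENING] [FORCE]. ROWS is text: rows parted by semicolons, each of 6 numbers parted by spaces: the shift along the tool's x, y, z in units of 40 mm (1.0 is 40 mm), then the turn, a rotation vector about the tool's x, y, z in rad. In form: dx dy dz rx ry rz; .... A call has exactly 10 rows; each row is the pose to reach, as a shift and turn from the pose commanded when the call began, along the tool's axes at that moment; what a row does not reach only later rows make up. A row lasts 1/10 s, in which the tool goes at most 50 mm and 8.59 degrees, less where a joint would pass 70% of its speed; a pose out of reach is approached as far as the arm can. A call with a gripper value outside its range is refused whole. OPENING is the closure, from 0 (fully open) to 1 (shut), set as the call begins (- or left out, the last holds). The fingers move at their own pace and stop on an object; FORCE is the grip in N (left out, the last holds). Time passes only in rows, so rows that repeat a pose let the fingers close, or fill a call up. It gives the time, the measured TCP pose, the force and the opening at its end, in the units of the state.
- manip.read_state(): the state, without advancing time (a new reading comes with each control period).
- vision.grab_frame(name): name is "side" or "top"; returns (picture, depth): 420x560x3 uint8, red, green, blue; 420x560 float32, m along the optical axis (not along the pixel's ray), 0 where there is no reading.
- vision.camera_model(name): a dict with "K" (3x3 intrinsics, pixels), "dist" ([k1, k2, p1, p2, k3] as OpenCV has them; the pictures are not rectified), "origin" and "orientation" of the camera in the world. Camera axes: x right, y up, looking along -z (the intrinsics and any distortion apply to the point x, -y, -z); pixel columns grow to the right and rows downward; lengths in m; the calibration is good to about 2 mm. A picture is of the moment at which its call begins. camera_model takes no time and is no camera call.
- hand_in(): hands the job in, once; it reports no verdict.
The state is a dict: "time": time; "joint_pos": joint angles; "qvel": joint speeds; "joint_efforts": joint torques, N m; "eef_pos": TCP position; "tcp_rot": TCP orientation; "contact_force": force on the tool from outside, world axes, zero at the start; "torque": the same for the moment, N m; "opening": finger opening in m.
Only numpy, scipy, OpenCV 4.12 (cv2) and the standard library are available. Lean on these libraries where they do the work, as an engineer would, in place of code of your own. Each camera call takes 0.05 s, during which the arm holds its last target.

### The job

Find out which comb leaf matches the screw spindle lying in the front bed of the stand (the one nearest the robot, under the guide arms): try the leaves from the wooden rack, one by one, in the slot above the thread, feeling along it for the grooves without forcing (never push spindle or stand with more than 30 newtons). Leave the one leaf that meshes standing upright in the slot, pushed fully home with a light press of about 5 newtons and then let go, and have the other two standing in the rack, putting back any that did not fit; do not disturb the things around.

Things in the scene. Friction and masses are not known exactly. Their poses are not given: they have to be found in the camera images.
- leaf_a: one of three aluminium comb leaves alike but for tooth spacing (8, 9.5 or 11 mm; which is which is untold). Stands upright: 10 mm thick (x), blade 62 mm long (y) and 34 mm high, above it a tab to grip across x, 36 mm long (y), up to 76 mm above the origin. Origin: middle of the shoulder line from which 5 to 7 teeth 4.5 mm long hang; z up. 80 to 130 g. Starts in a rack bay, origin 16.5 mm above the table
- leaf_b: one of three aluminium comb leaves alike but for tooth spacing (8, 9.5 or 11 mm; which is which is untold). Stands upright: 10 mm thick (x), blade 62 mm long (y) and 34 mm high, above it a tab to grip across x, 36 mm long (y), up to 76 mm above the origin. Origin: middle of the shoulder line from which 5 to 7 teeth 4.5 mm long hang; z up. 80 to 130 g. Starts in a rack bay, origin 16.5 mm above the table
- leaf_c: one of three aluminium comb leaves alike but for tooth spacing (8, 9.5 or 11 mm; which is which is untold). Stands upright: 10 mm thick (x), blade 62 mm long (y) and 34 mm high, above it a tab to grip across x, 36 mm long (y), up to 76 mm above the origin. Origin: middle of the shoulder line from which 5 to 7 teeth 4.5 mm long hang; z up. 80 to 130 g. Starts in a rack bay, origin 16.5 mm above the table
- spindle_1: one of three fixed steel screw spindles, 50 mm diameter, thread 4.8 mm deep, spacing 8, 9.5 or 11 mm (untold). One lies in the front bed and counts, two are spares behind. Axis along y, 47 mm up; origin on the table under its middle; thread 112 mm long. Where along y the grooves stand is not given by this pose: it differs by up to 6 mm either way
- spindle_2: one of three fixed steel screw spindles, 50 mm diameter, thread 4.8 mm deep, spacing 8, 9.5 or 11 mm (untold). One lies in the front bed and counts, two are spares behind. Axis along y, 47 mm up; origin on the table under its middle; thread 112 mm long. Where along y the grooves stand is not given by this pose: it differs by up to 6 mm either way
- spindle_3: one of three fixed steel screw spindles, 50 mm diameter, thread 4.8 mm deep, spacing 8, 9.5 or 11 mm (untold). One lies in the front bed and counts, two are spares behind. Axis along y, 47 mm up; origin on the table under its middle; thread 112 mm long. Where along y the grooves stand is not given by this pose: it differs by up to 6 mm either way
- bed (a point): point on top of the front spindle: on the thread's crest line, midway along, 72 mm above the table; y along the spindle, x across, z up. A meshed leaf has its origin at this height (shoulder resting on the crests), within 20 mm along y; a leaf that does not fit, or stands on the crests, stays 4.5 mm higher
- slot (a point): mouth of the guide slot, 28 mm above the bed point, same axes. Two pairs of steel arms, at y = -21 and +21 mm (10 mm wide), leave 18 mm across x for the 10 mm leaf from 5 to 17 mm above the bed point, flared to 35 mm at the mouth. The leaf may slide along y. Teeth within 2 mm of the groove centres drop in; 0.6 mm play each side when home. Let go there, the leaf sinks by its weight
- stand: pale wooden base plate 220 mm (x) by 170 mm (y), 12 mm thick, with the front bed (under the guide arms) at x = -65 mm and saddles for two spare spindles at x = +15 and +75 mm; spindles along y; fixed to the table. Origin on the table under the plate's middle. The guide arms of the front bed, 100 mm high, are its tallest part
- rack: fixed wooden rack 60 mm (x) by 260 mm (y); origin on the table under its middle; floor 12 mm up; three bays end to end at y = -82, 0 and +82 mm, each with four corner posts up to 38 mm high that leave 20 mm across x for a leaf, and end stops 76 mm apart along y (up to 28 mm high). Any bay will do for a leaf put back
- tumbler: amber drinking glass, 76 mm wide, 130 mm high; bystander, origin under its middle
- squeeze_bottle: white bottle, 52 mm wide, 140 mm high; bystander, origin under its middle
- paint_tin: steel paint tin, 80 mm wide, 85 mm high; bystander, origin under its middle
- jar: small glass jar, 44 mm wide, 55 mm high; bystander, origin under its middle
- brush: striping brush 170 mm long, lying; bystander, origin under its middle
- wrench: wrench 180 mm long, lying; bystander, origin under its middle
Not all that is in view belongs to the job. Leave any purple or yellow look-alike of the leaf_b alone.

How it is judged:
By the outcome, as a careful person would: the job done as asked, in the order asked, and still so for the second after the job is handed in, with the robot touching nothing.
It also fails if it takes over 72 s, if anything falls off the work surface, if the arm or the gripper's body presses on something with over 40 N, if the wrist force passes 120 N, or if a joint passes its speed limit or range.

## Working session

There is one attempt and no reset: what is moved stays moved. The work goes in short steps, Python scripts to look and compute and a shell command to move; the robot and the scene stay as the last step left them, time stands still between calls to the robot, and variables do not carry over. Pictures are saved under pics/ and viewed, and the job is handed in when it is done.

```bash
ls; mkdir -p pics; python3 - <<'E'
from plant import manip, vision
import cv2, numpy as np
print(manip.read_state())
for n in ("top","side"):
    p,d=vision.grab_frame(n); m=vision.camera_model(n); print(n,m)
    cv2.imwrite(f"pics/{n}0.png",cv2.cvtColor(p,cv2.COLOR_RGB2BGR)); np.savez(f"{n}0.npz",p=p,d=d)
E
```

```text
pics
{'time': 0.0, 'joint_pos': array([-1.30391188,  0.46948097, -0.04859663,  1.53368663,  0.02409711,
        1.14100013, -0.0823112 ]), 'qvel': array([ 0.00101595, -0.00072526, -0.00028016, -0.000516  , -0.00050725,
       -0.00080529, -0.00084249]), 'joint_efforts': array([ 1.23919835e-03, -5.07953668e+01, -7.91318575e-02, -2.36154234e+01,
       -6.10072422e-02,  3.78432067e-02,  1.63055493e-04]), 'eef_pos': array([0.19656969, 0.64511703, 0.22147588]), 'tcp_rot': array([ 8.03576185e-01,  5.95201079e-01, -7.78212677e-04,  6.19634893e-04]), 'contact_force': array([ 0.00342479, -0.87220257, -0.17884116]), 'torque': array([ 0.01610244, -0.00727369, -0.00561103]), 'opening': 0.08698043143792397}
top {'K': array([[544.93270993,   0.        , 279.83538034],
       [  0.        , 544.93270993, 209.54383304],
       [  0.        ,   0.        ,   1.        ]]), 'dist': array([-0.11449963,  0.        ,  0.        ,  0.        ,  0.        ]), 'origin': array([ 0.20577802, -0.03633572,  1.85094478]), 'orientation': array([ 0.07087554, -0.06623782, -0.69855654,  0.7089485 ])}
side {'K': array([[499.15524702,   0.        , 276.75679188],
       [  0.        , 499.15524702, 205.14871416],
       [  0.        ,   0.        ,   1.        ]]), 'dist': array([-0.02375767,  0.        ,  0.        ,  0.        ,  0.        ]), 'origin': array([0.46608079, 1.19031688, 1.00181274]), 'orientation': array([-0.01789073,  0.45026809,  0.89253851, -0.01770779])}
```

View pics/top0.png

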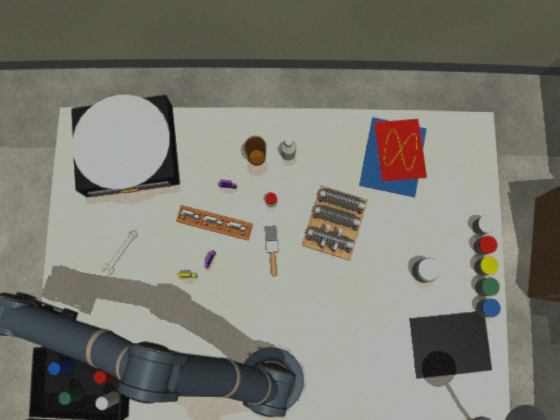

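View pics/side0.png

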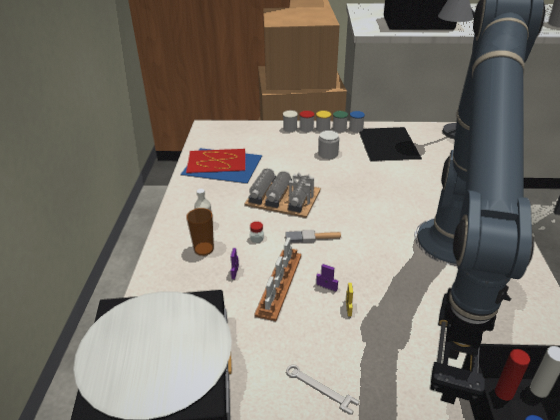

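The top view has the rack (orange-brown, with three leaves) at about (214,222). The stand sits at (335,222), with its guide arms on the near spindle at about (330,238). Purple look-alikes are at (227,184) and (210,259), and the yellow one is at (187,274). Next I'll enlarge both.

```bash
cat > h.py <<'E'
import numpy as np, cv2
from scipy.spatial.transform import Rotation as R
from plant import manip, vision
def cam(n):
    m=vision.camera_model(n); return m["K"],m["dist"],np.array(m["origin"]),R.from_quat(m["orientation"])
def ray(n,uv):
    K,D,o,r=cam(n); q=cv2.undistortPoints(np.array(uv,float).reshape(-1,1,2),K,D).reshape(-1,2)
    v=np.c_[q[:,0],-q[:,1],-np.ones(len(q))]; return o,r.apply(v)
def onplane(n,uv,z):
    o,v=ray(n,uv); return o+v*((z-o[2])/v[:,2])[:,None]
def proj(n,P):
    K,D,o,r=cam(n); c=r.inv().apply(np.atleast_2d(P)-o); c=c*[1,-1,-1]
    return cv2.projectPoints(c,np.zeros(3),np.zeros(3),K,D)[0].reshape(-1,2)
def cloud(n,d):
    vv,uu=np.mgrid[:d.shape[0],:d.shape[1]]
    o,v=ray(n,np.c_[uu.ravel(),vv.ravel()]); return (o+v*d.reshape(-1,1)).reshape(*d.shape,3)
E
python3 - <<'E'
from h import *
for n,(x0,y0,x1,y1) in {"top":(165,170,385,275),"side":(225,150,355,330)}.items():
    z=np.load(f"{n}0.npz"); p=z['p'][y0:y1,x0:x1]
    s=min(800/(x1-x0),600/(y1-y0)); 
    cv2.imwrite(f"pics/{n}0c.png",cv2.cvtColor(cv2.resize(p,None,fx=s,fy=s,interpolation=cv2.INTER_CUBIC),cv2.COLOR_RGB2BGR)); print(n,s)
    C=cloud(n,z['d'])
    for uv in [(250,240),(214,222),(330,238),(300,150)]: print(uv,C[uv[1],uv[0]].round(4))
E
```

```text
top 3.6363636363636362
(250, 240) [0.4617 0.0792 0.0015]
(214, 222) [0.5158 0.2002 0.0399]
(330, 238) [ 0.4632 -0.1892  0.0665]
(300, 150) [ 0.7837 -0.0893  0.0063]
side 3.3333333333333335
(250, 240) [ 0.6215  0.0146 -0.0037]
(214, 222) [ 0.7453 -0.0639  0.0027]
(330, 238) [0.3745 0.0112 0.0075]
(300, 150) [ 0.4722 -0.542  -0.004 ]
```

View pics/top0c.png

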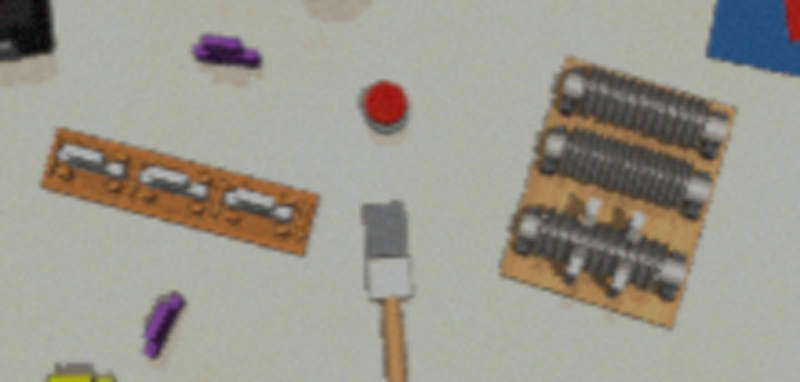

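View pics/side0c.png

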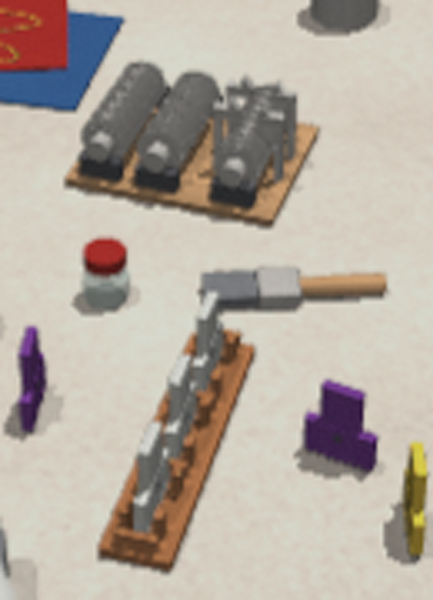

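```bash
python3 - <<'E'
from h import *
z=np.load("top0.npz"); p=z['p']; hsv=cv2.cvtColor(p,cv2.COLOR_RGB2HSV)
def comp(n,mask,roi,amin=20):
    x0,y0,x1,y1=roi; m=np.zeros_like(mask); m[y0:y1,x0:x1]=mask[y0:y1,x0:x1]
    k,l,s,c=cv2.connectedComponentsWithStats(m); return [(l==i,s[i],c[i]) for i in range(1,k) if s[i,4]>=amin]
# rack (saturated orange)
for name,roi,zz in [("rack",(165,195,265,250),0.012),("stand",(295,175,385,270),0.012)]:
    m=cv2.inRange(hsv,(5,90 if name=='rack' else 60,60),(20,255,255))
    m=cv2.morphologyEx(m,cv2.MORPH_CLOSE,np.ones((15,15)))
    cs=comp("top",m,roi,200)
    for mm,s,c in cs:
        pts=np.argwhere(mm)[:,::-1].astype(float)
        P=onplane("top",pts,zz)[:,:2]; r=cv2.minAreaRect((P*1000).astype(np.float32)); print(name,s,r)
# leaves: bright gray in rack
print('depth leaves')
for n in("top","side"):
    z=np.load(f"{n}0.npz");C=cloud(n,z['d'])
    hv=cv2.cvtColor(z['p'],cv2.COLOR_RGB2HSV)
    X=C
    near=(abs(X[...,0]-0.52)<0.08)&(abs(X[...,1]-0.2)<0.15)&(X[...,2]>0.075)&(X[...,2]<0.11)
    for mm,s,c in comp(n,(near*255).astype(np.uint8),(0,0,560,420),4): print(n,s,c.round(1),X[mm].mean(0).round(4),X[mm][:,2].max().round(4))
    near=(abs(X[...,0]-0.46)<0.08)&(abs(X[...,1]+0.19)<0.12)&(X[...,2]>0.085)&(X[...,2]<0.12)
    for mm,s,c in comp(n,(near*255).astype(np.uint8),(0,0,560,420),3): print(n,'arm',s,c.round(1),X[mm].mean(0).round(4),X[mm][:,2].max().round(4))
E
```

```text
rack [ 176  205   77   35 1279] ((520.3726806640625, 204.40338134765625), (258.03375244140625, 59.67415237426758), 76.3149185180664)
stand [ 302  186   65   74 3114] ((526.3851928710938, -209.96807861328125), (170.33567810058594, 220.63363647460938), 73.26653289794922)
depth leaves
top [183 209  12   7  41] [188.2 212. ] [0.5395 0.2807 0.0897] 0.1012
top [205 216  11   5  36] [210.1 217.9] [0.5205 0.207  0.0916] 0.0997
top [229 222  11   6  40] [234.  224.2] [0.5007 0.1273 0.0905] 0.0988
top arm [325 224   5   9  24] [326.8 228.5] [ 0.4908 -0.1767  0.0922] 0.1038
top arm [337 228   5   9  25] [339.1 232.2] [ 0.4788 -0.2167  0.0923] 0.105
top arm [321 237   5   9  20] [323. 241.] [ 0.4493 -0.164   0.0918] 0.1035
top arm [333 241   5   9  23] [335.2 244.9] [ 0.437  -0.2037  0.093 ] 0.1024
side [284 238   6  12  52] [286.6 243.4] [0.5038 0.1315 0.0864] 0.0945
side [275 257   7  14  64] [278.1 263.2] [0.5238 0.2125 0.0862] 0.0957
side [266 277   8  15  76] [269.4 283.7] [0.5425 0.2891 0.086 ] 0.0936
side arm [293 173   8   5  20] [297. 175.] [ 0.48   -0.2137  0.0901] 0.1005
side arm [305 175   4   4  11] [306.8 176.6] [ 0.4472 -0.2057  0.0895] 0.0966
side arm [289 179   8   6  25] [292.8 181.7] [ 0.493  -0.1747  0.0892] 0.0992
side arm [310 178   4   2   7] [311.7 178.4] [ 0.4309 -0.1975  0.088 ] 0.09
side arm [302 181   8   6  23] [305.3 184.1] [ 0.4521 -0.1611  0.0895] 0.0983
```

```bash
cat >> h.py <<'E'
def goal(xyz,yaw_deg,cmd=None):
    """print shift/turn in tool axes/units from now (measured) to the goal pose pointing down with tool-x at yaw"""
    s=manip.read_state(); r=R.from_quat(s["tcp_rot"]); p=np.array(s["eef_pos"])
    a=np.radians(yaw_deg); x=np.array([np.cos(a),np.sin(a),0]); z=np.array([0,0,-1.]); M=np.c_[x,np.cross(z,x),z]
    d=r.inv().apply(np.array(xyz)-p)/0.04; w=(r.inv()*R.from_matrix(M)).as_rotvec()
    print("t",s["time"],"pos",p.round(4),"yaw",np.degrees(np.arctan2(*r.as_matrix()[[1,0],0])).round(2),"F",np.round(s["contact_force"],2),"open",round(s["opening"],4))
    print("rows:",d.round(3),w.round(3))
E
python3 - <<'E'
from h import *
z=np.load("top0.npz"); p=z['p']; hsv=cv2.cvtColor(p,cv2.COLOR_RGB2HSV)
m=cv2.inRange(hsv,(0,0,130),(180,60,255)); C=cloud("top",z['d'])
m[C[...,2]<0.07]=0
k,l,s,c=cv2.connectedComponentsWithStats(m[195:250,165:265])
for i in range(1,k):
    if s[i,4]<10: continue
    pts=np.argwhere(l==i)[:,::-1]+[165,195]; P=onplane("top",pts,0.0925)[:,:2]
    print(s[i,4],P.mean(0).round(4),cv2.minAreaRect((P*1000).astype(np.float32)))
goal([0.501,0.127,0.20],-13.8)
E
```

```text
27 [0.5403 0.2834] ((540.3197021484375, 282.60040283203125), (31.6585636138916, 8.512428283691406), 79.48592376708984)
29 [0.5212 0.2074] ((521.6329956054688, 207.06898498535156), (10.027042388916016, 33.1850700378418), 0.8519138693809509)
31 [0.5015 0.1264] ((501.5382995605469, 125.62342834472656), (36.791908264160156, 8.617597579956055), 78.23306274414062)
t 0.1 pos [0.1966 0.6452 0.2216] yaw 73.05 F [-0.07  0.14  0.65] open 0.0873
rows: [-10.173  11.056   0.559] [1.000e-03 1.000e-03 1.516e+00]
```

```bash
python3 -m inch '-10.17 11.06 0.56 0 0 1.516;-10.17 11.06 0.56 0 0 1.516;-10.17 11.06 0.56 0 0 1.516;-10.17 11.06 0.56 0 0 1.516;-10.17 11.06 0.56 0 0 1.516;-10.17 11.06 0.56 0 0 1.516;-10.17 11.06 0.56 0 0 1.516;-10.17 11.06 0.56 0 0 1.516;-10.17 11.06 0.56 0 0 1.516;-10.17 11.06 0.56 0 0 1.516' 0 20; python3 -c "
from h import *
goal([0.501,0.127,0.20],-13.8)"
```

```text
time: 1.1
eef_pos: [0.4504, 0.2131, 0.2038]
tcp_rot: [0.993, -0.115, -0.0, -0.0]
contact_force: [1.0, 1.1, 0.6]
opening: 0.0873
t 1.1 pos [0.4504 0.2131 0.2038] yaw -13.23 F [1.03 1.12 0.6 ] open 0.0873
rows: [1.725 1.805 0.094] [-0.    0.    0.01]
```

```bash
python3 -m inch '0.75 0.8 0 0 0 0.01;1.3 1.35 0.05 0 0 0.01;1.73 1.81 0.1 0 0 0.01;1.73 1.82 0.8 0 0 0.01;1.73 1.82 1.6 0 0 0.01;1.73 1.82 2.4 0 0 0.01;1.73 1.82 3.1 0 0 0.01;1.73 1.82 3.68 0 0 0.01;1.73 1.82 3.68 0 0 0.01;1.73 1.82 3.68 0 0 0.01' 0 20; python3 - <<'E'
from h import *
goal([0.5012,0.1265,0.0565],-13.8)
p,d=vision.grab_frame("side"); cv2.imwrite("pics/s1.png",cv2.cvtColor(cv2.resize(p[180:340,200:380],None,fx=3.3,fy=3.3,interpolation=cv2.INTER_CUBIC),cv2.COLOR_RGB2BGR))
E
```

```text
time: 2.1
eef_pos: [0.5012, 0.1285, 0.0568]
tcp_rot: [0.993, -0.117, -0.0, 0.0]
contact_force: [0.4, 0.0, 0.5]
opening: 0.087
t 2.1 pos [0.5012 0.1285 0.0568] yaw -13.47 F [0.4  0.04 0.47] open 0.087
rows: [0.012 0.048 0.007] [0.    0.    0.006]
```

View pics/s1.png

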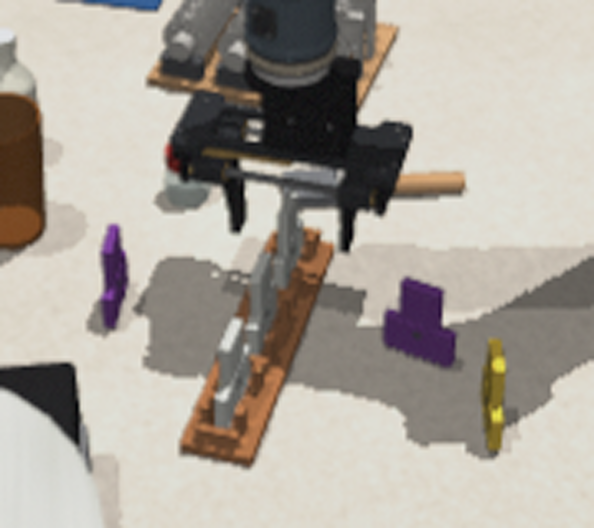

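```bash
python3 -m inch '0 0.04 0 0 0 0.006;0 0.04 0 0 0 0.006;0 0.04 0 0 0 0.006;0 0.04 0 0 0 0.006;0 0.04 0 0 0 0.006;0 0.04 0 0 0 0.006;0 0.04 -0.1 0 0 0.006;0 0.04 -0.3 0 0 0.006;0 0.04 -0.5 0 0 0.006;0 0.04 -0.5 0 0 0.006' 1 15; python3 - <<'E'
from h import *
goal([0.464,-0.1908,0.175],-16.8)
E
```

```text
time: 3.15
eef_pos: [0.5019, 0.1273, 0.0782]
tcp_rot: [0.993, -0.12, 0.001, -0.001]
contact_force: [0.4, 0.4, 0.1]
opening: 0.0152
t 3.15 pos [0.5019 0.1273 0.0782] yaw -13.81 F [0.36 0.4  0.14] open 0.0152
rows: [ 0.984  7.944 -2.432] [-0.002 -0.002  0.052]
```

```bash
python3 -m inch '0 0 0 0 0 0;0 0 0.2 0 0 0;0 0 0.4 0 0 0;0 0 0.54 0 0 0;0 0 0.54 0 0 0;0 0 0.54 0 0 0;0 0 0.54 0 0 0;0 0 0.54 0 0 0;0 0 0.54 0 0 0;0 0 0.54 0 0 0' 0.8 15;  python3 -m inch '0 0 0 0 0 0;0 0 0 0 0 0;0 0 0 0 0 0;0 0 0 0 0 0;0 0 -0.3 0 0 0;0 0 -0.8 0 0 0;0 0 -1.4 0 0 0;0 0 -2.1 0 0 0;0 0 -2.7 0 0 0;0 0 -2.97 0 0 0' 1 15; python3 - <<'E'
from h import *
goal([0.464,-0.1908,0.175],-16.8)
p,d=vision.grab_frame("side"); cv2.imwrite("pics/s2.png",cv2.cvtColor(cv2.resize(p[130:310,200:380],None,fx=3.3,fy=3.3,interpolation=cv2.INTER_CUBIC),cv2.COLOR_RGB2BGR))
E
```

```text
time: 4.15
eef_pos: [0.5009, 0.1271, 0.0553]
tcp_rot: [0.993, -0.12, 0.0, -0.0]
contact_force: [0.2, -0.6, 0.1]
opening: 0.0172
time: 5.15
eef_pos: [0.5018, 0.1272, 0.1766]
tcp_rot: [0.993, -0.12, 0.002, -0.001]
contact_force: [0.4, 0.0, -0.4]
opening: 0.01
t 5.15 pos [0.5018 0.1272 0.1766] yaw -13.82 F [ 0.44  0.03 -0.41] open 0.01
rows: [0.981 7.945 0.021] [-0.003 -0.003  0.052]
```

View pics/s2.png

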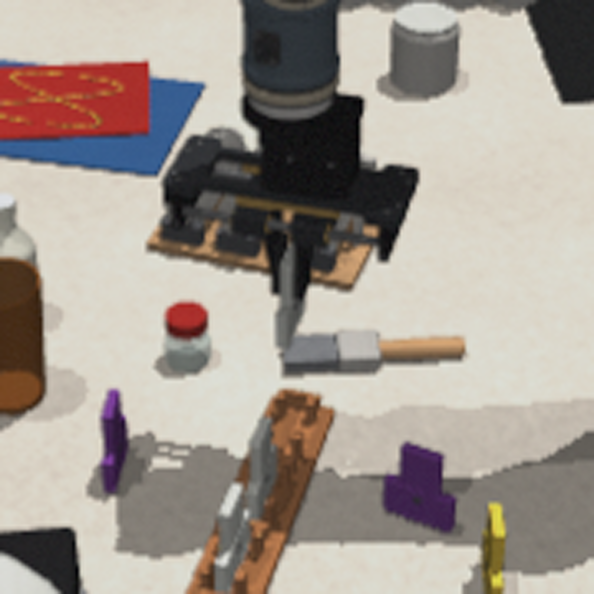

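```bash
python3 -m inch '0.1 1.1 0 0 0 0.02;0.25 2.3 0 0 0 0.03;0.4 3.5 0 0 0 0.04;0.55 4.7 0 0 0 0.05;0.7 5.9 0 0 0 0.052;0.85 7.0 0.02 0 0 0.052;0.98 7.7 0.02 0 0 0.052;0.98 7.95 0.02 0 0 0.052;0.98 7.95 0.3 0 0 0.052;0.98 7.95 0.5 0 0 0.052' - 15; python3 - <<'E'
from h import *
goal([0.464,-0.1908,0.122],-16.8)
for n in("side","top"):
    p,d=vision.grab_frame(n); x0,y0=(230,80) if n=="side" else (260,150)
    cv2.imwrite(f"pics/{n}3.png",cv2.cvtColor(cv2.resize(p[y0:y0+150,x0:x0+150],None,fx=3.9,fy=3.9,interpolation=cv2.INTER_CUBIC),cv2.COLOR_RGB2BGR))
E
```

```text
time: 6.2
eef_pos: [0.4625, -0.1892, 0.1522]
tcp_rot: [0.989, -0.145, -0.001, -0.001]
contact_force: [0.1, 0.3, -1.3]
opening: 0.01
t 6.2 pos [ 0.4625 -0.1892  0.1522] yaw -16.69 F [ 0.13  0.32 -1.27] open 0.01
rows: [0.048 0.027 0.756] [-0.001  0.002  0.002]
```

View pics/side3.png

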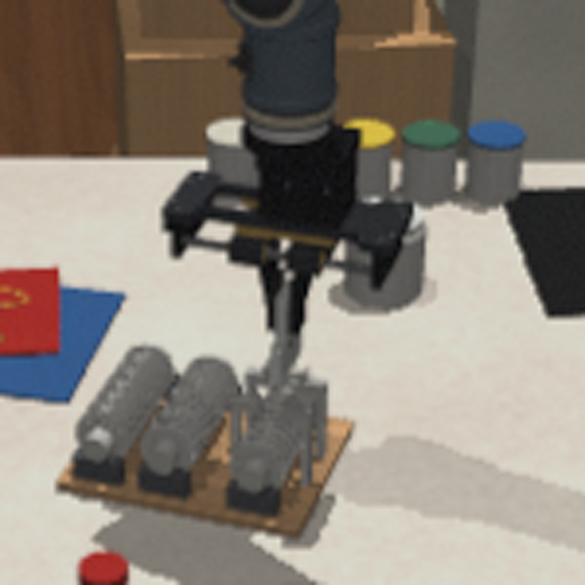

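View pics/top3.png

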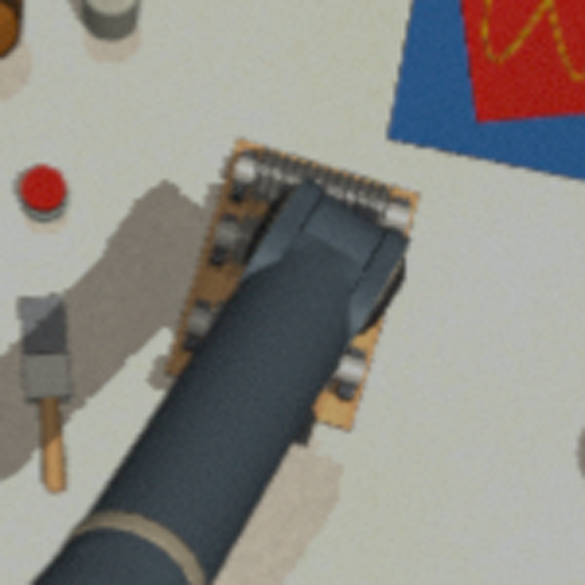

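```bash
python3 -m inch '0.05 0.03 0.1 0 0 0;0.05 0.03 0.25 0 0 0;0.05 0.03 0.4 0 0 0;0.05 0.03 0.55 0 0 0;0.05 0.03 0.7 0 0 0;0.05 0.03 0.8 0 0 0;0.05 0.03 0.85 0 0 0;0.05 0.03 0.85 0 0 0;0.05 0.03 0.85 0 0 0;0.05 0.03 0.85 0 0 0' - 15
python3 -c "
from h import *
goal([0.464,-0.1908,0.1153],-16.8)"
```

```text
time: 7.3
eef_pos: [0.4647, -0.193, 0.1201]
tcp_rot: [0.989, -0.146, 0.0, -0.0]
contact_force: [0.2, 0.3, -0.9]
opening: 0.0096
t 7.3 pos [ 0.4647 -0.193   0.1201] yaw -16.79 F [ 0.23  0.32 -0.92] open 0.0096
rows: [-0.033 -0.046  0.121] [-0.    -0.001  0.   ]
```

```bash
python3 -m inch '0 0 0.03 0 0 0;0 0 0.06 0 0 0;0 0 0.09 0 0 0;0 0 0.12 0 0 0;0 0 0.12 0 0 0;0 0 0.12 0 0 0;0 0 0.12 0 0 0;0 0 0.12 0 0 0;0 0 0.12 0 0 0;0 0 0.12 0 0 0' - 15
python3 -c "
from h import *
goal([0.464,-0.1908,0.1153],-16.8)"
```

```text
time: 8.3
eef_pos: [0.4646, -0.1928, 0.1151]
tcp_rot: [0.989, -0.146, 0.0, -0.0]
contact_force: [-1.2, 0.5, 1.2]
opening: 0.0101
t 8.3 pos [ 0.4646 -0.1928  0.1151] yaw -16.79 F [-1.16  0.49  1.24] open 0.0101
rows: [-0.028 -0.045 -0.004] [-0.  0.  0.]
```

```bash
python3 -m inch '0 0 0.01 0 0 0;0 0 0.02 0 0 0;0 0 0.025 0 0 0;0 0 0.025 0 0 0;0 0 0.025 0 0 0;0 0 0.025 0 0 0;0 0 0.025 0 0 0;0 0 0.025 0 0 0;0 0 0.025 0 0 0;0 0 0.025 0 0 0' - 15
python3 -c "
from h import *
goal([0.464,-0.1908,0.1153],-16.8)"
```

```text
time: 9.3
eef_pos: [0.4648, -0.1929, 0.115]
tcp_rot: [0.989, -0.146, 0.0, -0.0]
contact_force: [-2.4, 1.6, 9.0]
opening: 0.0098
t 9.3 pos [ 0.4648 -0.1929  0.115 ] yaw -16.79 F [-2.41  1.61  9.01] open 0.0098
rows: [-0.033 -0.044 -0.008] [-0.001 -0.     0.   ]
```

```bash
python3 -m inch '0 0 -0.04 0 0 0;0 0.02 -0.04 0 0 0;0 0.05 -0.04 0 0 0;0 0.07 -0.04 0 0 0;0 0.07 -0.04 0 0 0;0 0.07 -0.02 0 0 0;0 0.07 0 0 0 0;0 0.07 0 0 0 0;0 0.07 0 0 0 0;0 0.07 0 0 0 0' - 15
python3 -c "
from h import *
goal([0.464,-0.1908,0.1153],-16.8)"
```

```text
time: 10.3
eef_pos: [0.4639, -0.1958, 0.115]
tcp_rot: [0.989, -0.146, 0.0, -0.0]
contact_force: [-2.4, -0.1, 7.7]
opening: 0.0099
t 10.3 pos [ 0.4639 -0.1958  0.115 ] yaw -16.79 F [-2.36 -0.07  7.67] open 0.0099
rows: [-0.033 -0.121 -0.008] [-0.001 -0.     0.   ]
```

Still on the crests, with about 9 N net. Another 2.8 mm step.

```bash
python3 -m inch '0 0 -0.04 0 0 0;0 0.02 -0.04 0 0 0;0 0.05 -0.04 0 0 0;0 0.07 -0.04 0 0 0;0 0.07 -0.04 0 0 0;0 0.07 -0.02 0 0 0;0 0.07 0 0 0 0;0 0.07 0 0 0 0;0 0.07 0 0 0 0;0 0.07 0 0 0 0' - 15
python3 -c "
from h import *
goal([0.464,-0.1908,0.1153],-16.8)"
```

```text
time: 11.3
eef_pos: [0.4631, -0.1984, 0.115]
tcp_rot: [0.989, -0.146, 0.0, -0.0]
contact_force: [-2.2, 0.4, 7.6]
opening: 0.0098
t 11.3 pos [ 0.4631 -0.1984  0.115 ] yaw -16.79 F [-2.19  0.38  7.65] open 0.0098
rows: [-0.033 -0.189 -0.008] [-0.001 -0.     0.   ]
```

```bash
python3 -m inch '0 0 -0.04 0 0 0;0 0.02 -0.04 0 0 0;0 0.05 -0.04 0 0 0;0 0.07 -0.04 0 0 0;0 0.07 -0.04 0 0 0;0 0.07 -0.02 0 0 0;0 0.07 0 0 0 0;0 0.07 0 0 0 0;0 0.07 0 0 0 0;0 0.07 0 0 0 0' - 15
python3 -c "
from h import *
goal([0.464,-0.1908,0.1153],-16.8)"
```

```text
time: 12.3
eef_pos: [0.4623, -0.201, 0.115]
tcp_rot: [0.989, -0.146, 0.0, -0.0]
contact_force: [-1.5, 0.5, 8.4]
opening: 0.0098
t 12.3 pos [ 0.4623 -0.201   0.115 ] yaw -16.79 F [-1.55  0.46  8.44] open 0.0098
rows: [-0.032 -0.256 -0.008] [-0.001 -0.     0.   ]
```

```bash
python3 -c "
from h import *
goal([0.5012,0.1265,0.170],-13.8)"; grep -c . h.py
```

```text
t 12.3 pos [ 0.4623 -0.201   0.115 ] yaw -16.79 F [-1.55  0.46  8.44] open 0.0098
rows: [-1.433 -8.12  -1.37 ] [-0.001 -0.    -0.052]
23
```

```bash
python3 -m inch '0 0 -0.5 0 0 0;0 0 -1.2 0 0 0;-0.1 -0.6 -1.42 0 0 -0.01;-0.3 -1.75 -1.42 0 0 -0.02;-0.5 -2.95 -1.42 0 0 -0.03;-0.73 -4.15 -1.42 0 0 -0.04;-0.95 -5.35 -1.42 0 0 -0.05;-1.15 -6.55 -1.42 0 0 -0.052;-1.35 -7.6 -1.42 0 0 -0.052;-1.43 -8.12 -1.42 0 0 -0.052' - 15
python3 -c "
from h import *
goal([0.5012,0.1265,0.0555],-13.8)"
```

```text
time: 13.3
eef_pos: [0.5009, 0.1316, 0.1706]
tcp_rot: [0.993, -0.117, -0.0, -0.001]
contact_force: [0.1, -0.2, -1.0]
opening: 0.0099
t 13.3 pos [0.5009 0.1316 0.1706] yaw -13.46 F [ 0.14 -0.18 -1.05] open 0.0099
rows: [0.039 0.127 2.878] [-0.002  0.     0.006]
```

```bash
python3 -m inch '0 0 0 0 0 0;0 0 0.3 0 0 0;0 0 0.9 0 0 0;0 0 1.5 0 0 0;0 0 2.0 0 0 0;0 0 2.4 0 0 0;0 0 2.65 0 0 0;0 0 2.78 0 0 0;0 0 2.83 0 0 0;0 0 2.83 0 0 0' - 15
python3 -c "
from h import *
goal([0.5012,0.1265,0.0555],-13.8)"
```

```text
time: 14.3
eef_pos: [0.5015, 0.1262, 0.0579]
tcp_rot: [0.993, -0.121, 0.0, -0.0]
contact_force: [-0.1, 0.3, -0.8]
opening: 0.0101
t 14.3 pos [0.5015 0.1262 0.0579] yaw -13.85 F [-0.13  0.34 -0.8 ] open 0.0101
rows: [-0.008 -0.004  0.061] [-0.    -0.001 -0.001]
```

```bash
python3 -m inch '0 0 0.05 0 0 0;0 0 0.05 0 0 0;0 0 0.05 0 0 0;0 0 0.05 0 0 0;0 0 -0.1 0 0 0;0 0 -0.5 0 0 0;0 0 -1.0 0 0 0;0 0 -1.4 0 0 0;0 0 -1.5 0 0 0;0 0 -1.5 0 0 0' 0.6 15
python3 - <<'E'
from h import *
goal([0.5212,0.2070,0.1175],-13.8)
p,d=vision.grab_frame("side"); cv2.imwrite("pics/s4.png",cv2.cvtColor(cv2.resize(p[180:340,200:380],None,fx=3.3,fy=3.3,interpolation=cv2.INTER_CUBIC),cv2.COLOR_RGB2BGR))
E
```

```text
time: 15.3
eef_pos: [0.5015, 0.1268, 0.1184]
tcp_rot: [0.993, -0.12, 0.001, -0.001]
contact_force: [-0.5, 0.5, -0.3]
opening: 0.0348
t 15.3 pos [0.5015 0.1268 0.1184] yaw -13.8 F [-0.5   0.48 -0.26] open 0.0348
rows: [-1.000e-03 -2.064e+00  2.400e-02] [-0.001 -0.001  0.   ]
```

View pics/s4.png

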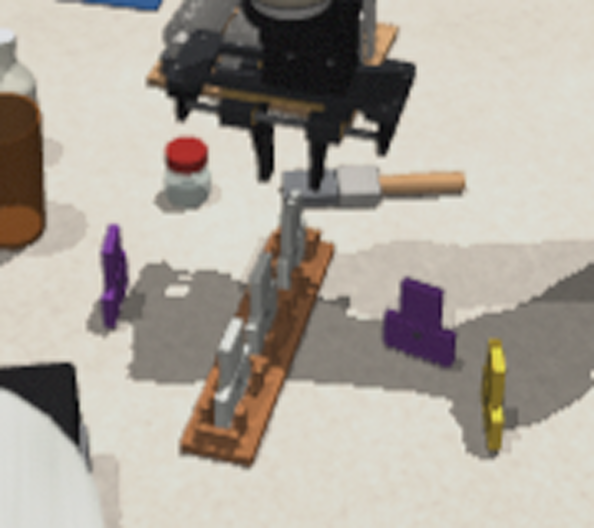

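The first leaf is back in its bay, upright at (290,225) in the crop. Next is the middle leaf.

```bash
python3 -m inch '0 -0.8 0 0 0 0;0 -1.7 0 0 0 0;0 -2.06 0 0 0 0;0 -2.06 0 0 0 0;0 -2.06 0.3 0 0 0;0 -2.06 0.75 0 0 0;0 -2.06 1.2 0 0 0;0 -2.06 1.5 0 0 0;0 -2.06 1.57 0 0 0;0 -2.06 1.57 0 0 0' 0.6 15
python3 -c "
from h import *
goal([0.5212,0.2070,0.0555],-13.8)"
```

```text
time: 16.35
eef_pos: [0.5206, 0.2055, 0.0544]
tcp_rot: [0.993, -0.121, -0.0, 0.0]
contact_force: [0.3, 0.4, 0.5]
opening: 0.0346
t 16.35 pos [0.5206 0.2055 0.0544] yaw -13.89 F [0.28 0.36 0.46] open 0.0346
rows: [ 0.006 -0.04  -0.027] [ 0.001  0.001 -0.001]
```

```bash
python3 -m inch '0 0 0 0 0 0;0 0 0 0 0 0;0 0 0 0 0 0;0 0 0 0 0 0;0 0 0 0 0 0;0 0 -0.3 0 0 0;0 0 -0.9 0 0 0;0 0 -1.7 0 0 0;0 0 -2.5 0 0 0;0 0 -2.97 0 0 0' 1 15
python3 -c "
from h import *
goal([0.464,-0.1908,0.175],-16.8)"
```

```text
time: 17.35
eef_pos: [0.5218, 0.2067, 0.1769]
tcp_rot: [0.993, -0.12, 0.002, -0.001]
contact_force: [0.4, 0.0, -1.2]
opening: 0.0094
t 17.35 pos [0.5218 0.2067 0.1769] yaw -13.83 F [ 0.4   0.01 -1.21] open 0.0094
rows: [0.971 9.996 0.024] [-0.003 -0.003  0.052]
```

```bash
python3 -m inch '0.1 0.9 0 0 0 0.01;0.2 2.1 0 0 0 0.02;0.3 3.3 0 0 0 0.03;0.45 4.5 0 0 0 0.04;0.55 5.7 0 0 0 0.045;0.67 6.9 0 0 0 0.052;0.8 8.1 0 0 0 0.052;0.9 9.2 0 0 0 0.052;0.97 9.85 0 0 0 0.052;0.97 9.99 0 0 0 0.052' - 15
python3 -c "
from h import *
goal([0.464,-0.1908,0.119],-16.8)"
```

```text
time: 18.35
eef_pos: [0.462, -0.1947, 0.1746]
tcp_rot: [0.989, -0.149, 0.001, 0.001]
contact_force: [0.1, -0.2, -1.7]
opening: 0.0097
t 18.35 pos [ 0.462  -0.1947  0.1746] yaw -17.17 F [ 0.13 -0.23 -1.65] open 0.0097
rows: [ 0.018 -0.11   1.39 ] [ 0.001 -0.001 -0.006]
```

```bash
python3 -m inch '0 0 0 0 0 0;0 0 0.2 0 0 0;0 0 0.5 0 0 0;0 0 0.8 0 0 0;0 0 1.05 0 0 0;0 0 1.25 0 0 0;0 0 1.35 0 0 0;0 0 1.4 0 0 0;0 0 1.4 0 0 0;0 0 1.4 0 0 0' - 15
python3 -c "
from h import *
goal([0.464,-0.1908,0.1144],-16.8)"
```

```text
time: 19.35
eef_pos: [0.4635, -0.1908, 0.1178]
tcp_rot: [0.989, -0.146, 0.0, 0.0]
contact_force: [2.6, -0.1, -2.6]
opening: 0.0099
t 19.35 pos [ 0.4635 -0.1908  0.1178] yaw -16.79 F [ 2.65 -0.12 -2.65] open 0.0099
rows: [ 0.011 -0.004  0.085] [ 0.    -0.001  0.   ]
```

```bash
python3 -m inch '0 0 0.03 0 0 0;0 0 0.06 0 0 0;0 0 0.08 0 0 0;0 0 0.09 0 0 0;0 0 0.1 0 0 0;0 0 0.11 0 0 0;0 0 0.11 0 0 0;0 0 0.11 0 0 0;0 0 0.11 0 0 0;0 0 0.11 0 0 0' - 15
python3 -c "
from h import *
goal([0.464,-0.1908,0.1144],-16.8)"
```

```text
time: 20.35
eef_pos: [0.4638, -0.1906, 0.1148]
tcp_rot: [0.989, -0.146, 0.001, -0.001]
contact_force: [0.3, 1.4, 12.9]
opening: 0.0099
t 20.35 pos [ 0.4638 -0.1906  0.1148] yaw -16.76 F [ 0.34  1.39 12.87] open 0.0099
rows: [0.006 0.005 0.01 ] [-0.002 -0.001  0.001]
```

```bash
python3 -m inch '0 0 -0.05 0 0 0;0 0.02 -0.05 0 0 0;0 0.05 -0.05 0 0 0;0 0.07 -0.05 0 0 0;0 0.07 -0.05 0 0 0;0 0.07 -0.03 0 0 0;0 0.07 -0.01 0 0 0;0 0.07 -0.01 0 0 0;0 0.07 -0.01 0 0 0;0 0.07 -0.01 0 0 0' - 15
python3 -c "
from h import *
goal([0.464,-0.1908,0.1144],-16.8)"
```

```text
time: 21.35
eef_pos: [0.4628, -0.1934, 0.1148]
tcp_rot: [0.989, -0.146, 0.0, -0.001]
contact_force: [1.4, 2.6, 10.1]
opening: 0.0098
t 21.35 pos [ 0.4628 -0.1934  0.1148] yaw -16.78 F [ 1.37  2.57 10.09] open 0.0098
rows: [ 0.009 -0.069  0.01 ] [-0.001 -0.001  0.   ]
```

```bash
python3 -m inch '0 0 -0.04 0 0 0;0 0.02 -0.04 0 0 0;0 0.05 -0.04 0 0 0;0 0.07 -0.04 0 0 0;0 0.07 -0.04 0 0 0;0 0.07 -0.02 0 0 0;0 0.07 0 0 0 0;0 0.07 0 0 0 0;0 0.07 0 0 0 0;0 0.07 0 0 0 0' - 15
python3 -c "
from h import *
goal([0.464,-0.1908,0.1144],-16.8)"
```

```text
time: 22.35
eef_pos: [0.4617, -0.197, 0.1146]
tcp_rot: [0.989, -0.146, 0.0, 0.0]
contact_force: [1.1, 1.4, 8.7]
opening: 0.0097
t 22.35 pos [ 0.4617 -0.197   0.1146] yaw -16.82 F [1.09 1.36 8.71] open 0.0097
rows: [ 0.01  -0.165  0.005] [ 0.    -0.001 -0.   ]
```

```bash
python3 -m inch '0 0 -0.04 0 0 0;0 0.02 -0.04 0 0 0;0 0.05 -0.04 0 0 0;0 0.07 -0.04 0 0 0;0 0.07 -0.04 0 0 0;0 0.07 -0.02 0 0 0;0 0.07 0 0 0 0;0 0.07 0 0 0 0;0 0.07 0 0 0 0;0 0.07 0 0 0 0' - 15
python3 -c "
from h import *
goal([0.464,-0.1908,0.1144],-16.8)"
```

```text
time: 23.35
eef_pos: [0.4612, -0.1986, 0.1147]
tcp_rot: [0.989, -0.146, 0.0, -0.001]
contact_force: [3.1, 2.6, 9.3]
opening: 0.01
t 23.35 pos [ 0.4612 -0.1986  0.1147] yaw -16.79 F [3.09 2.58 9.27] open 0.01
rows: [ 0.011 -0.208  0.007] [-0.001 -0.     0.   ]
```

```bash
python3 -m inch '0 0 -0.04 0 0 0;0 -0.02 -0.04 0 0 0;0 -0.05 -0.04 0 0 0;0 -0.09 -0.04 0 0 0;0 -0.09 -0.04 0 0 0;0 -0.09 -0.02 0 0 0;0 -0.09 0 0 0 0;0 -0.09 0 0 0 0;0 -0.09 0 0 0 0;0 -0.09 0 0 0 0' - 15
python3 -c "
from h import *
goal([0.464,-0.1908,0.1144],-16.8)"
```

```text
time: 24.35
eef_pos: [0.4617, -0.197, 0.1145]
tcp_rot: [0.989, -0.146, 0.0, 0.001]
contact_force: [1.4, -1.8, 8.8]
opening: 0.0098
t 24.35 pos [ 0.4617 -0.197   0.1145] yaw -16.84 F [ 1.42 -1.82  8.79] open 0.0098
rows: [ 0.011 -0.165  0.003] [ 0.001 -0.001 -0.001]
```

```bash
python3 -m inch '0 0 -0.06 0 0 0;0 0 -0.06 0 0 0;0 0.03 -0.06 0 0 0;0 0.05 -0.06 0 0 0;0 0.05 -0.06 0 0 0;0 0.05 -0.03 0 0 0;0 0.05 0 0 0 0;0 0.05 0 0 0 0;0 0.05 0 0 0 0;0 0.05 0 0 0 0' - 15
python3 -c "
from h import *
goal([0.464,-0.1908,0.1144],-16.8)"
```

```text
time: 25.35
eef_pos: [0.4616, -0.1973, 0.1144]
tcp_rot: [0.989, -0.146, 0.0, -0.0]
contact_force: [3.4, 0.3, 7.6]
opening: 0.0097
t 25.35 pos [ 0.4616 -0.1973  0.1144] yaw -16.8 F [3.35 0.33 7.59] open 0.0097
rows: [ 0.011 -0.174 -0.   ] [-0.001 -0.001 -0.   ]
```

```bash
python3 -m inch '0 0 0.01 0 0 0;0 0 0.02 0 0 0;0 0 0.03 0 0 0;0 0 0.03 0 0 0;0 0 0.03 0 0 0;0 0 0.03 0 0 0;0 0 0.03 0 0 0;0 0 0.03 0 0 0;0 0 0.03 0 0 0;0 0 0.03 0 0 0' - 15
python3 -c "
from h import *
goal([0.464,-0.1908,0.1144],-16.8)"
```

```text
time: 26.35
eef_pos: [0.4614, -0.198, 0.114]
tcp_rot: [0.989, -0.146, 0.0, -0.0]
contact_force: [1.4, -1.4, 14.2]
opening: 0.0097
t 26.35 pos [ 0.4614 -0.198   0.114 ] yaw -16.82 F [ 1.44 -1.42 14.19] open 0.0097
rows: [ 0.01  -0.19  -0.011] [-0.001 -0.001 -0.   ]
```

```bash
python3 -m inch '0 0 -0.05 0 0 0;0 0 -0.1 0 0 0;0 -0.03 -0.1 0 0 0;0 -0.07 -0.1 0 0 0;0 -0.07 -0.1 0 0 0;0 -0.07 -0.07 0 0 0;0 -0.07 -0.03 0 0 0;0 -0.07 -0.03 0 0 0;0 -0.07 -0.03 0 0 0;0 -0.07 -0.03 0 0 0' - 15
python3 -c "
from h import *
goal([0.464,-0.1908,0.1144],-16.8)"
```

```text
time: 27.35
eef_pos: [0.4619, -0.1959, 0.114]
tcp_rot: [0.989, -0.146, 0.0, 0.001]
contact_force: [3.2, -3.3, 3.6]
opening: 0.0098
t 27.35 pos [ 0.4619 -0.1959  0.114 ] yaw -16.83 F [ 3.23 -3.3   3.65] open 0.0098
rows: [ 0.013 -0.136 -0.011] [ 0.001 -0.001 -0.001]
```

```bash
python3 -m inch '0 0 0.01 0 0 0;0 0 0.02 0 0 0;0 0 0.03 0 0 0;0 0 0.03 0 0 0;0 0 0.03 0 0 0;0 0 0.03 0 0 0;0 0 0.03 0 0 0;0 0 0.03 0 0 0;0 0 0.03 0 0 0;0 0 0.03 0 0 0' - 15
python3 -c "
from h import *
goal([0.464,-0.1908,0.1144],-16.8)"
```

```text
time: 28.35
eef_pos: [0.462, -0.196, 0.1138]
tcp_rot: [0.989, -0.146, 0.0, 0.0]
contact_force: [1.3, -3.7, 13.5]
opening: 0.0097
t 28.35 pos [ 0.462  -0.196   0.1138] yaw -16.84 F [ 1.3  -3.69 13.52] open 0.0097
rows: [ 0.011 -0.14  -0.016] [ 0.001 -0.001 -0.001]
```

```bash
python3 -c "
from h import *
goal([0.5212,0.2070,0.168],-13.8)"; python3 -m inch '0 0 -0.5 0 0 0;0 0 -1.2 0 0 0;-0.1 -0.8 -1.4 0 0 -0.01;-0.25 -2.0 -1.4 0 0 -0.02;-0.45 -3.2 -1.4 0 0 -0.03;-0.65 -4.4 -1.4 0 0 -0.04;-0.85 -5.6 -1.4 0 0 -0.05;-1.0 -6.8 -1.4 0 0 -0.052;-1.2 -8.0 -1.4 0 0 -0.052;-1.38 -9.2 -1.4 0 0 -0.052' - 15
python3 -c "
from h import *
goal([0.5212,0.2070,0.168],-13.8)"
```

```text
t 28.35 pos [ 0.462  -0.196   0.1138] yaw -16.84 F [ 1.3  -3.69 13.52] open 0.0097
rows: [ -1.501 -10.072  -1.364] [ 0.001 -0.001 -0.053]
time: 29.35
eef_pos: [0.5116, 0.1746, 0.1666]
tcp_rot: [0.993, -0.12, -0.004, 0.002]
contact_force: [1.9, -1.3, -0.5]
opening: 0.0101
t 29.35 pos [0.5116 0.1746 0.1666] yaw -13.77 F [ 1.92 -1.33 -0.5 ] open 0.0101
rows: [ 0.039 -0.844 -0.04 ] [0.005 0.007 0.001]
```

```bash
python3 -m inch '-0.1 -0.5 0 0 0 0;-0.1 -0.83 0 0 0 0;-0.1 -0.83 0.2 0 0 0;-0.1 -0.83 0.7 0 0 0;-0.1 -0.83 1.3 0 0 0;-0.1 -0.83 1.8 0 0 0;-0.1 -0.83 2.0 0 0 0;-0.1 -0.83 2.0 0 0 0;-0.1 -0.83 2.0 0 0 0;-0.1 -0.83 2.0 0 0 0' - 15
python3 -c "
from h import *
goal([0.5212,0.2065,0.0560],-13.8)"
```

```text
time: 30.35
eef_pos: [0.5202, 0.2067, 0.0895]
tcp_rot: [0.993, -0.121, 0.001, -0.001]
contact_force: [0.3, 0.3, -1.4]
opening: 0.0101
t 30.35 pos [0.5202 0.2067 0.0895] yaw -13.85 F [ 0.25  0.31 -1.41] open 0.0101
rows: [ 0.025 -0.001  0.838] [-0.001 -0.001 -0.001]
```

```bash
python3 -m inch '0.02 0 0.1 0 0 0;0.02 0 0.25 0 0 0;0.02 0 0.4 0 0 0;0.02 0 0.55 0 0 0;0.02 0 0.68 0 0 0;0.02 0 0.77 0 0 0;0.02 0 0.82 0 0 0;0.02 0 0.84 0 0 0;0.02 0 0.84 0 0 0;0.02 0 0.84 0 0 0' - 15;  python3 -m inch '0 0 0.03 0 0 0;0 0 0.03 0 0 0;0 0 0.03 0 0 0;0 0 0.03 0 0 0;0 0 -0.1 0 0 0;0 0 -0.5 0 0 0;0 0 -1.0 0 0 0;0 0 -1.4 0 0 0;0 0 -1.55 0 0 0;0 0 -1.55 0 0 0' 0.6 15
python3 - <<'E'
from h import *
goal([0.5403,0.2830,0.1175],-13.8)
p,d=vision.grab_frame("side"); cv2.imwrite("pics/s5.png",cv2.cvtColor(cv2.resize(p[180:340,200:380],None,fx=3.3,fy=3.3,interpolation=cv2.INTER_CUBIC),cv2.COLOR_RGB2BGR))
E
```

```text
time: 31.35
eef_pos: [0.5202, 0.2068, 0.0553]
tcp_rot: [0.993, -0.12, -0.0, -0.0]
contact_force: [-1.3, 0.0, 3.9]
opening: 0.0098
time: 32.35
eef_pos: [0.5208, 0.207, 0.1178]
tcp_rot: [0.993, -0.12, 0.001, -0.001]
contact_force: [-0.6, 0.5, -0.3]
opening: 0.0346
t 32.35 pos [0.5208 0.207  0.1178] yaw -13.8 F [-0.61  0.52 -0.34] open 0.0346
rows: [ 0.021 -1.962  0.011] [-0.002 -0.001 -0.   ]
```

View pics/s5.png

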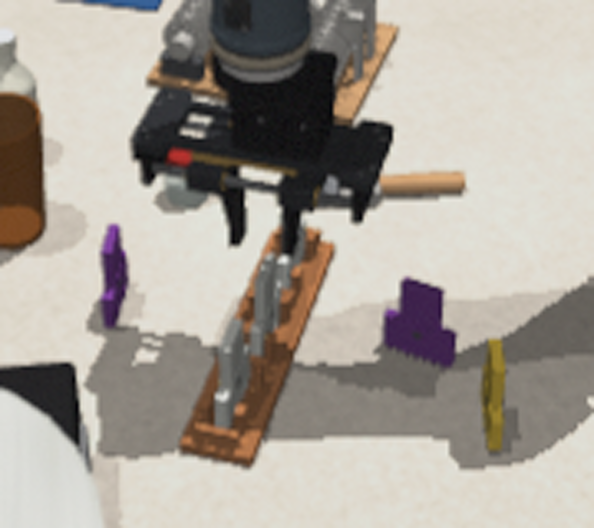

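The middle leaf is back upright at (268,300). Now the third, nearest leaf at (232,370).

```bash
python3 -m inch '0.02 -0.8 0 0 0 0;0.02 -1.6 0 0 0 0;0.02 -1.96 0 0 0 0;0.02 -1.96 0 0 0 0;0.02 -1.96 0.3 0 0 0;0.02 -1.96 0.75 0 0 0;0.02 -1.96 1.2 0 0 0;0.02 -1.96 1.5 0 0 0;0.02 -1.96 1.56 0 0 0;0.02 -1.96 1.56 0 0 0' 0.6 15
python3 -c "
from h import *
goal([0.5403,0.283,0.0555],-13.8)"
```

```text
time: 33.4
eef_pos: [0.5396, 0.2816, 0.0541]
tcp_rot: [0.993, -0.121, -0.0, 0.0]
contact_force: [-0.2, 0.6, 0.7]
opening: 0.0346
t 33.4 pos [0.5396 0.2816 0.0541] yaw -13.87 F [-0.18  0.61  0.7 ] open 0.0346
rows: [ 0.009 -0.039 -0.035] [ 0.001  0.001 -0.001]
```

```bash
python3 -m inch '0 0 0 0 0 0;0 0 0 0 0 0;0 0 0 0 0 0;0 0 0 0 0 0;0 0 0 0 0 0;0 0 -0.3 0 0 0;0 0 -0.9 0 0 0;0 0 -1.7 0 0 0;0 0 -2.5 0 0 0;0 0 -2.97 0 0 0' 1 15
python3 -c "
from h import *
goal([0.464,-0.1908,0.175],-16.8)"
```

```text
time: 34.4
eef_pos: [0.5408, 0.2829, 0.1767]
tcp_rot: [0.993, -0.12, 0.002, -0.001]
contact_force: [1.3, 0.4, -0.8]
opening: 0.0106
t 34.4 pos [0.5408 0.2829 0.1767] yaw -13.83 F [ 1.3   0.36 -0.85] open 0.0106
rows: [9.6600e-01 1.1958e+01 1.0000e-02] [-0.003 -0.003  0.052]
```

```bash
python3 -m inch '0.1 1.1 0 0 0 0.01;0.2 2.3 0 0 0 0.02;0.3 3.5 0 0 0 0.03;0.4 4.7 0 0 0 0.04;0.5 5.9 0 0 0 0.045;0.6 7.1 0 0 0 0.052;0.7 8.3 0 0 0 0.052;0.8 9.5 0 0 0 0.052;0.9 10.7 0 0 0 0.052;0.96 11.7 0 0 0 0.052' - 15; python3 -m inch '0 0.25 0 0 0 0;0 0.25 0 0 0 0;0 0.25 0.2 0 0 0;0 0.25 0.55 0 0 0;0 0.25 0.9 0 0 0;0 0.25 1.15 0 0 0;0 0.25 1.28 0 0 0;0 0.25 1.32 0 0 0;0 0.25 1.32 0 0 0;0 0.25 1.32 0 0 0' - 15
python3 -c "
from h import *
goal([0.464,-0.1908,0.1144],-16.8)"
```

```text
time: 35.4
eef_pos: [0.4645, -0.1837, 0.1742]
tcp_rot: [0.989, -0.147, 0.001, -0.0]
contact_force: [0.7, 0.0, -0.9]
opening: 0.0103
time: 36.4
eef_pos: [0.4635, -0.1904, 0.1206]
tcp_rot: [0.989, -0.146, 0.001, 0.0]
contact_force: [5.6, -0.2, -3.8]
opening: 0.01
t 36.4 pos [ 0.4635 -0.1904  0.1206] yaw -16.77 F [ 5.62 -0.23 -3.84] open 0.01
rows: [0.014 0.006 0.156] [-0.    -0.002  0.001]
```

```bash
python3 -m inch '0.02 0 0 0 0 0;0.05 0 0 0 0 0;0.05 0 0 0 0 0;0.05 0 0 0 0 0;0.05 0 0 0 0 0;0.05 0 0 0 0 0;0.05 0 0 0 0 0;0.05 0 0 0 0 0;0.05 0 0 0 0 0;0.05 0 0 0 0 0' - 15
python3 -c "
from h import *
goal([0.464,-0.1908,0.1144],-16.8); print(manip.read_state()['torque'])"
```

```text
time: 37.4
eef_pos: [0.464, -0.1911, 0.1203]
tcp_rot: [0.989, -0.146, -0.0, -0.0]
contact_force: [0.0, -0.9, -0.9]
opening: 0.0099
t 37.4 pos [ 0.464  -0.1911  0.1203] yaw -16.79 F [ 0.03 -0.93 -0.94] open 0.0099
rows: [-0.001 -0.007  0.148] [-0.     0.001  0.   ]
[-0.12049004  0.09301727 -0.00425886]
```

```bash
python3 -m inch '0.03 0 0 0 0 0;0.05 0 0 0 0 0;0.05 0 0.03 0 0 0;0.05 0 0.06 0 0 0;0.05 0 0.09 0 0 0;0.05 0 0.12 0 0 0;0.05 0 0.14 0 0 0;0.05 0 0.14 0 0 0;0.05 0 0.14 0 0 0;0.05 0 0.14 0 0 0' - 15
python3 -c "
from h import *
goal([0.464,-0.1908,0.1144],-16.8); print(manip.read_state()['torque'])"
```

```text
time: 38.4
eef_pos: [0.4663, -0.1917, 0.1149]
tcp_rot: [0.989, -0.146, 0.0, -0.0]
contact_force: [1.1, -0.9, -0.8]
opening: 0.01
t 38.4 pos [ 0.4663 -0.1917  0.1149] yaw -16.79 F [ 1.12 -0.89 -0.82] open 0.01
rows: [-0.062 -0.005  0.013] [-0. -0.  0.]
[-0.09704247  0.06679822  0.02127047]
```

```bash
python3 -m inch '0 0 0.01 0 0 0;0 0 0.02 0 0 0;0 0 0.03 0 0 0;0 0 0.04 0 0 0;0 0 0.04 0 0 0;0 0 0.04 0 0 0;0 0 0.04 0 0 0;0 0 0.04 0 0 0;0 0 0.04 0 0 0;0 0 0.04 0 0 0' - 15
python3 -c "
from h import *
goal([0.464,-0.1908,0.1144],-16.8); print(manip.read_state()['torque'])"
```

```text
time: 39.4
eef_pos: [0.4662, -0.1917, 0.1133]
tcp_rot: [0.989, -0.146, -0.0, -0.0]
contact_force: [-1.2, 0.1, -1.2]
opening: 0.01
t 39.4 pos [ 0.4662 -0.1917  0.1133] yaw -16.78 F [-1.23  0.08 -1.17] open 0.01
rows: [-0.06  -0.005 -0.028] [-0.  0.  0.]
[-0.08864519  0.09201016 -0.01372251]
```

```bash
python3 -m inch '0 0 0.01 0 0 0;0 0 0.02 0 0 0;0 0 0.03 0 0 0;0 0 0.04 0 0 0;0 0 0.04 0 0 0;0 0 0.04 0 0 0;0 0 0.04 0 0 0;0 0 0.04 0 0 0;0 0 0.04 0 0 0;0 0 0.04 0 0 0' - 15
python3 -c "
from h import *
goal([0.464,-0.1908,0.1144],-16.8); print(manip.read_state()['torque'])"
```

```text
time: 40.4
eef_pos: [0.4663, -0.1917, 0.1117]
tcp_rot: [0.989, -0.146, -0.0, -0.0]
contact_force: [-0.1, 0.3, -0.7]
opening: 0.0101
t 40.4 pos [ 0.4663 -0.1917  0.1117] yaw -16.79 F [-0.15  0.32 -0.73] open 0.0101
rows: [-0.061 -0.006 -0.068] [-0.  0.  0.]
[-0.11247476  0.09982503 -0.0121716 ]
```

```bash
python3 -m inch '0 0 0.01 0 0 0;0 0 0.02 0 0 0;0 0 0.03 0 0 0;0 0 0.04 0 0 0;0 0 0.04 0 0 0;0 0 0.04 0 0 0;0 0 0.04 0 0 0;0 0 0.04 0 0 0;0 0 0.04 0 0 0;0 0 0.04 0 0 0' - 15
python3 -c "
from h import *
goal([0.464,-0.1908,0.1144],-16.8); print(manip.read_state()['torque'])"
```

```text
time: 41.4
eef_pos: [0.4665, -0.1914, 0.1102]
tcp_rot: [0.989, -0.146, 0.0, -0.0]
contact_force: [0.1, 2.5, 3.2]
opening: 0.0103
t 41.4 pos [ 0.4665 -0.1914  0.1102] yaw -16.78 F [0.13 2.47 3.21] open 0.0103
rows: [-0.065  0.003 -0.104] [-0.001 -0.     0.   ]
[ 0.66676584 -0.03714966 -0.01926469]
```

```bash
python3 -m inch '0 0 0 0 0 0;0 0 0 0 0 0;0 0 0 0 0 0;0 0 0 0 0 0;0 0 0 0 0 0;0 0 0 0 0 0;0 0 0 0 0 0;0 0 0 0 0 0;0 0 0 0 0 0;0 0 0 0 0 0' 0.8 15
python3 -c "
from h import *
goal([0.464,-0.1908,0.1144],-16.8); print(manip.read_state()['torque'])"; python3 -m inch '0 0 0 0 0 0;0 0 0 0 0 0;0 0 0 0 0 0;0 0 0.01 0 0 0;0 0 0.02 0 0 0;0 0 0.02 0 0 0;0 0 0.02 0 0 0;0 0 0.02 0 0 0;0 0 0.02 0 0 0;0 0 0.02 0 0 0' 1 15
python3 -c "
from h import *
goal([0.464,-0.1908,0.1144],-16.8); print(manip.read_state()['torque'])"
```

```text
time: 42.4
eef_pos: [0.4663, -0.1917, 0.1101]
tcp_rot: [0.989, -0.146, -0.0, -0.0]
contact_force: [-0.0, -0.7, 0.0]
opening: 0.0174
t 42.4 pos [ 0.4663 -0.1917  0.1101] yaw -16.78 F [-0.02 -0.71  0.02] open 0.0174
rows: [-0.06  -0.005 -0.108] [-0.  0.  0.]
[-0.11061812  0.05261656 -0.03400145]
time: 43.4
eef_pos: [0.4664, -0.1917, 0.11]
tcp_rot: [0.989, -0.146, 0.0, -0.0]
contact_force: [-2.9, 0.6, 7.2]
opening: 0.0103
t 43.4 pos [ 0.4664 -0.1917  0.11  ] yaw -16.79 F [-2.92  0.64  7.16] open 0.0103
rows: [-0.064 -0.005 -0.109] [-0.001 -0.     0.   ]
[0.09364768 0.63651596 0.0006835 ]
```

```bash
python3 -m inch '0 0 -0.006 0 0 0;0 0 -0.006 0 0 0;0 0 -0.006 0 0 0;0 0 -0.006 0 0 0;0 0 -0.006 0 0 0;0 0 -0.006 0 0 0;0 0 -0.006 0 0 0;0 0 -0.006 0 0 0;0 0 -0.006 0 0 0;0 0 -0.006 0 0 0' 1 15; python3 -m inch '0 0 0 0 0 0;0 0 0 0 0 0;0 0 0 0 0 0;0 0 0 0 0 0;0 0 0 0 0 0;0 0 -0.3 0 0 0;0 0 -0.8 0 0 0;0 0 -1.4 0 0 0;0 0 -2.0 0 0 0;0 0 -2.4 0 0 0' 0.6 15
python3 - <<'E'
from h import *
goal([0.464,-0.1908,0.1144],-16.8)
p,d=vision.grab_frame("side"); x0,y0=230,90; np.savez("side6.npz",p=p,d=d)
cv2.imwrite(f"pics/side6.png",cv2.cvtColor(cv2.resize(p[y0:y0+150,x0:x0+150],None,fx=3.9,fy=3.9,interpolation=cv2.INTER_CUBIC),cv2.COLOR_RGB2BGR))
C=cloud("side",d); m=(abs(C[...,0]-0.466)<0.03)&(abs(C[...,1]+0.19)<0.04)&(C[...,2]>0.105)&(C[...,2]<0.17)
print(m.sum(), C[m][:,2].max(), np.percentile(C[m][:,2],[50,90,95]), C[m].mean(0))
E
```

```text
time: 44.4
eef_pos: [0.4663, -0.1917, 0.11]
tcp_rot: [0.989, -0.146, 0.0, -0.0]
contact_force: [-1.5, 0.8, 6.8]
opening: 0.01
time: 45.4
eef_pos: [0.4669, -0.1923, 0.208]
tcp_rot: [0.989, -0.146, 0.001, 0.0]
contact_force: [1.3, -0.8, -0.5]
opening: 0.0351
t 45.4 pos [ 0.4669 -0.1923  0.208 ] yaw -16.81 F [ 1.33 -0.76 -0.5 ] open 0.0351
rows: [-0.086 -0.014  2.34 ] [-0.    -0.003 -0.   ]
80 0.15018434772076117 [0.13018877 0.1461857  0.14662105] [ 0.46547902 -0.18173401  0.1288613 ]
```

View pics/side6.png

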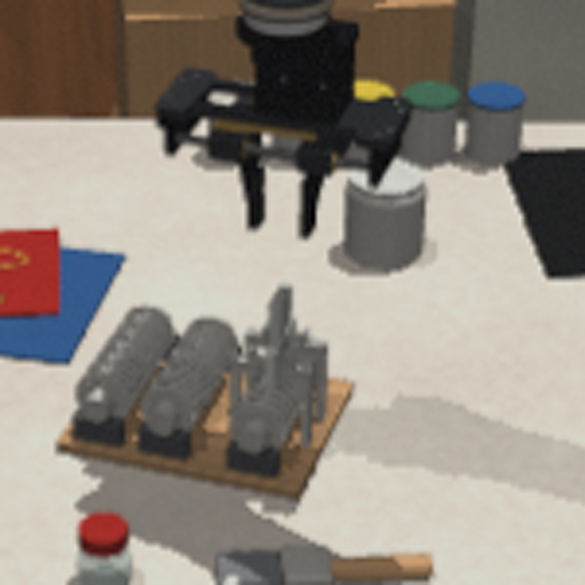

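```bash
python3 -m inch '0 0 -0.4 0 0 0;0 0.2 -0.9 0 0 0;0 1 -1 0 0 0;0 2 -1 0 0 0;0 3 -1 0 0 0;0 4 -1 0 0 0;0 5 -1 0 0 0;0 6 -1 0 0 0;0 6.5 -1 0 0 0;0 6.5 -1 0 0 0' - 15
python3 - <<'E'
from h import *
s=manip.read_state(); print(s['time'],s['eef_pos'],s['contact_force'])
for n in("side","top"):
    p,d=vision.grab_frame(n); np.savez(f"{n}7.npz",p=p,d=d); C=cloud(n,d)
    x0,y0,w,h=(220,140,160,180) if n=="side" else (165,140,220,140)
    f=min(800/w,590/h)
    cv2.imwrite(f"pics/{n}7.png",cv2.cvtColor(cv2.resize(p[y0:y0+h,x0:x0+w],None,fx=f,fy=f,interpolation=cv2.INTER_CUBIC),cv2.COLOR_RGB2BGR))
    for nm,cx,cy,lo,hi in [("slot",.466,-.1915,.112,.17),("b1",.5012,.1265,.06,.11),("b2",.521,.207,.06,.11),("b3",.54,.283,.06,.11)]:
        m=(np.hypot(C[...,0]-cx,C[...,1]-cy)<.03)&(C[...,2]>lo)&(C[...,2]<hi)
        if m.sum(): z=C[m]; print(n,nm,m.sum(),np.percentile(z[:,2],[50,90,100]).round(4),z.mean(0).round(4))
        else: print(n,nm,0)
E
```

```text
time: 46.45
eef_pos: [0.3886, -0.4438, 0.2457]
tcp_rot: [0.989, -0.149, -0.001, 0.001]
contact_force: [0.2, 0.3, 0.2]
opening: 0.035
46.45 [ 0.38864276 -0.44384522  0.24567292] [0.18065182 0.33004847 0.15598781]
side slot 66 [0.1332 0.1459 0.148 ] [ 0.4656 -0.1822  0.1329]
side b1 77 [0.084  0.0918 0.0957] [0.501  0.1352 0.0811]
side b2 92 [0.0837 0.0919 0.0957] [0.5191 0.2146 0.0809]
side b3 0
top slot 55 [0.1441 0.151  0.1534] [ 0.4627 -0.1891  0.1398]
top b1 46 [0.0894 0.0965 0.1013] [0.4974 0.1273 0.0872]
top b2 43 [0.0878 0.0951 0.0986] [0.5157 0.2065 0.0863]
top b3 0
```

View pics/side7.png

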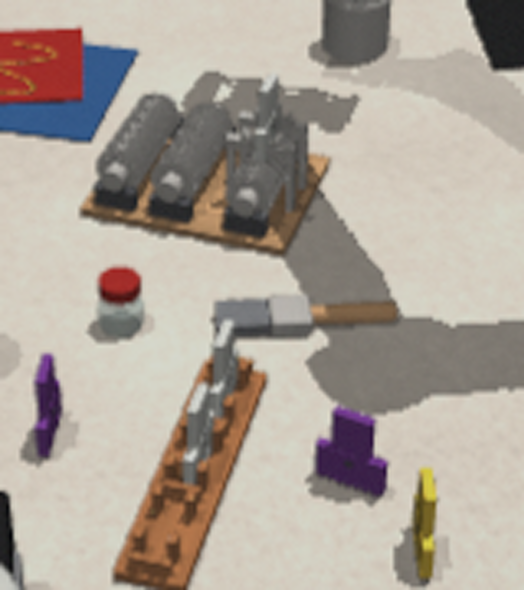

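View pics/top7.png

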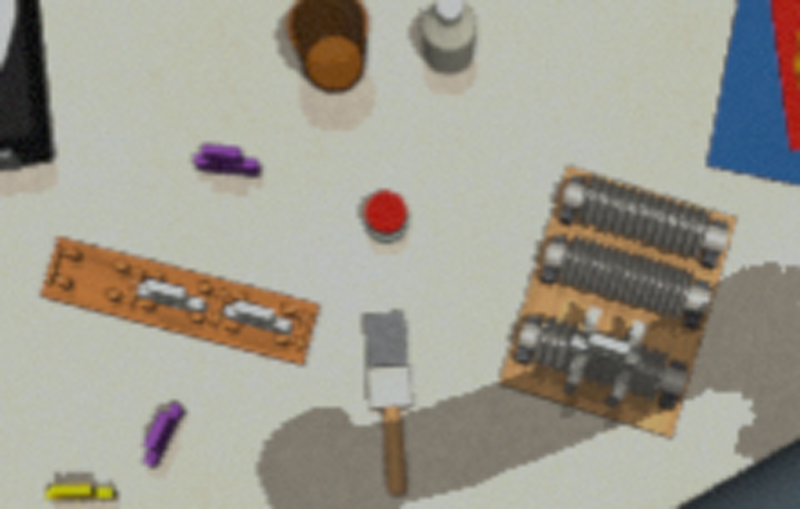

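The meshed leaf stands upright in the slot, at (605,345) in the top crop. The other two stand in the rack at (170,295) and (258,317), and the bystanders have not moved. By comparison with the rack leaves, the slot leaf's top is at about 0.147 m; home would be 0.148 m and unmeshed 0.1525 m. I'm handing in.

```bash
python3 -c "
from plant import hand_in
print(hand_in())"
```

```text
the job is handed in; nothing more can be done
None
```

The third leaf I tried, from the rack bay farthest from the stand, is the one that meshes, and I left it in the slot. I handed the job in at about 46.6 s.

- **The two that did not fit:** I tried the near-bay leaf and then the middle one at points about 3 mm apart over more than 8 mm of thread. Both stayed on the crests, with the TCP at about 0.114–0.115 m. The pressing force read at the end of each move was 8–14 N. I put both back in their own bays.
- **The one that fits:** it sank without force to a TCP height of 0.110 m, about 4.6 mm lower than the others. I let it settle, gripped it again, pressed it home and let go.
- **Last camera checks:** this leaf stands upright with its top about 0.147 m above the table (0.148 expected when home, 0.1525 if not meshed). The other two stand in the rack, and nothing else looks moved. The arm is clear and touching nothing.

**Not as planned:**
- The final press read about 7 N rather than 5 N. I backed off slightly and it stayed at 6.8 N.
- My slot estimate was about 3 mm off across x. The second and third leaves therefore brushed a guide arm lightly (at most about 6 N) until I shifted the third one over. I never corrected this for the second leaf.
- On my first grasp I lifted before the fingers had closed. They came up empty and I repeated the grasp; the leaf stayed in its bay.
- The second leaf caught slightly to the side at some points, so I tested it at extra positions; it never sank.

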